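# Load shim plates into the clamp fixture

## Robot

A 6-joint arm with a two-finger parallel gripper is mounted at the origin on the work surface. World frame = base frame: x ahead of the robot, y to its left, z up, the work surface at z = 0. Lengths are in m, angles in rad, forces in N, time in s.
With the tool pointing down it reaches from about 0.325 to 0.9 m from the base axis. Payload 6.1 kg.
Tool frame: the origin (TCP) lies midway between the tips of the shut fingers; the grasp point (between the pads) lies 19 mm behind it; z points along the fingers, y is the line along which they close (so a half turn about z gives the same grasp; the last joint's range is limited). The gripper opens to 85 mm and grips with 20 to 120 N. Pads are 22 mm wide; open, the fingers measure 114 mm over their backs; the gripper's body (76 mm by 85 mm) begins 54 mm behind the grasp point. The pads swing forward as they close: fully open they stand 13 mm farther back than shut.
Start: joints at [-1.459, 0.22, 1.526, -0, 1.395, -0.126], TCP at [0.147, -0.607, 0.231] pointing down, gripper open.
Joint ranges: [-2.98, 2.98], [-0.91, 2.08], [0.09, 2.57], [-1.24, 4.39], [0.2, 2.65], [-2.68, 2.68]. Speed limits (rad/s): [2.57, 2.57, 3.01, 3.14, 3.14, 3.14].

## Interface

Orientations are given as [roll, pitch, yaw] about the fixed x, y, z axes, in that order (R = Rz(yaw) Ry(pitch) Rx(roll)).
In Python, from plant import manip gives the robot as it stands. Calls block until the motion is done:
- manip.movep(position, orientation): joint-space move of the TCP to a pose.
- manip.move_l(position, feed=0.15, rotation=None, max_force=None): straight line of the TCP; rotation=None keeps the orientation; feed is the mean speed in m/s. With max_force (N) it stops when the force on the tool has changed by that much, and returns True; else False.
- manip.set_joints(angles): joint-space move.
- manip.gripper_to(opening, f_grip=None): finger opening in m; f_grip is the grip in N (None keeps the last); returns when the fingers have stopped.
- manip.hold(seconds).
- manip.inverse_kinematics(position, orientation): joint angles nearest the present ones, or None.
- manip.observe(): the state.
- manip.get_image(name): name is "scene" or "top"; returns (picture, depth): 400x640x3 uint8, red, green, blue; 400x640 float32, m along the optical axis (not along the pixel's ray), 0 where there is no reading.
- manip.get_calibration(name): a dict with "intrinsics" (3x3 intrinsics, pixels), "world_from_camera" (4x4, takes a point from camera to world coordinates). Camera axes: x right, y down, z forward; pixel columns grow to the right and rows downward; lengths in m; the calibration is good to about 2 mm. A picture is of the moment at which its call begins. get_calibration takes no time and is no camera call.
A pose or a line that the arm cannot do raises manip.Unreachable and nothing moves.
- manip.job_done(): hands the job in; it is judged then, once.
The state is a dict: "time_s": time; "q": joint angles; "joint_velocities": joint speeds; "joint_torque": joint torques, N m; "eef_pos": TCP position; "tcp_rot": TCP orientation; "ft_force": force on the tool from outside, world axes, zero at the start; "torque": the same for the moment, N m; "opening": finger opening in m; "grasp_force": force on a finger pad.
Only numpy, scipy, OpenCV 4.12 (cv2) and the standard library are available. Lean on these libraries where they do the work, as an engineer would, in place of code of your own. Each camera call takes 0.05 s, during which the arm holds its last target. There are 200 camera calls.

## Task

Load the clamp fixture with every 48 mm wide shim plate in the tray - the middle size; the narrower and the wider plates stay lying in their lanes. The plates lie too flat and hemmed in to be picked up, so draw each one out over the tray's open front edge, pinch the overhanging end by its sides, and push it fully home against the stop in a slot of its own. When all of them are home, throw the fixture's red lever fully over away from the slots, and leave the other things on the bench alone.

Things in the scene. Friction and masses are not known exactly. Their poses are not given: they have to be found in the camera images.
- tray: black block, blue rims, 180 (x) x 222 mm (y), fixed. Origin: centre of underside. Three lanes along x at y = -72, 0, +72 mm, 66 mm wide between rims 9 mm high above the rubber floor at z = 58 mm; back rim's inner face at x = +84 mm. Front edge at x = -90 mm (towards the robot) is open and drops straight to the bench. Plates start wholly inside their lanes
- fixture: grey block 160 (x) x 250 (y) x 68 mm high, fixed. Origin: on its underside, mid-width, 65 mm behind the front face (x = -65 mm, towards the robot). In it three level slots 54 mm wide, 4.5 mm high (one plate each), floor at z = 50 mm; each mouth flares 6 mm all round over 12 mm. Stop 85 mm behind the face: a plate at home sticks out 35 mm, its origin at x = -40 mm
- slot1 (a point): slot 1: middle of its width, at floor height, in the plane of the fixture's front face; axes as the fixture's (x points into the slot); at fixture y = 78 mm
- slot2 (a point): slot 2: middle of its width, at floor height, in the plane of the fixture's front face; axes as the fixture's (x points into the slot); at fixture y = 0 mm
- slot3 (a point): slot 3: middle of its width, at floor height, in the plane of the fixture's front face; axes as the fixture's (x points into the slot); at fixture y = -78 mm
- lever (a joint): clamp lever on the fixture's roof: 0 = leaning 0.5 rad towards the slots (-x), 1.0 rad = fully over, leaning 0.5 rad away from them (+x). Stays where it is left; about 1 N at its ball moves it
- lever_tip (a point): centre of the lever's red ball (26 mm across). The lever is 80 mm long and turns about fixture y at fixture x = 55, z = 90 mm
- plate1: brass plate, 48 mm wide (its y) x 120 mm long (its x) x 2.5 mm thick, dark lines along its two long edges. Origin: centre of its underside; z up. Wanted size; two or three present. Lies in a lane on top of a plate of another size: pressed by a fingertip (5 to 20 N) and drawn, it slides on the smooth brass below, which stays on the rubber
- plate2: brass plate, 48 mm wide (its y) x 120 mm long (its x) x 2.5 mm thick, dark lines along its two long edges. Origin: centre of its underside; z up. Wanted size; two or three present. Lies in a lane on top of a plate of another size: pressed by a fingertip (5 to 20 N) and drawn, it slides on the smooth brass below, which stays on the rubber
- plate3: brass plate, 48 mm wide (its y) x 120 mm long (its x) x 2.5 mm thick, dark lines along its two long edges. Origin: centre of its underside; z up. Wanted size; two or three present. Lies in a lane on top of a plate of another size: pressed by a fingertip (5 to 20 N) and drawn, it slides on the smooth brass below, which stays on the rubber
- narrow1: brass plate, 38 mm wide (its y) x 120 mm long (its x) x 2.5 mm thick, dark lines along its two long edges. Origin: centre of its underside; z up. Wrong size: lies at the bottom of one of the tray lanes, on the rubber; stays in the tray
- narrow2: brass plate, 38 mm wide (its y) x 120 mm long (its x) x 2.5 mm thick, dark lines along its two long edges. Origin: centre of its underside; z up. Wrong size: lies at the bottom of one of the tray lanes, on the rubber; stays in the tray
- wide1: brass plate, 58 mm wide (its y) x 120 mm long (its x) x 2.5 mm thick, dark lines along its two long edges. Origin: centre of its underside; z up. Wrong size: lies at the bottom of one of the tray lanes, on the rubber; stays in the tray
- screwdriver: bystander, to be left alone: screwdriver lying between the tray and the fixture
- reel: bystander, to be left alone: small blue reel, 52 mm across, 32 mm high, standing nearest the robot
- rinse_bottle: bystander, to be left alone: white bottle with a yellow cap, 66 mm across, 150 mm high, beyond the tray and fixture
- tin: bystander, to be left alone: open steel pot, 76 mm across, 45 mm high, at the far side
- sponge_tin: bystander, to be left alone: yellow box 70 x 60 x 28 mm, at the left
- collar: bystander, to be left alone: aluminium ring 48 mm across, 30 mm high, at the far side
- wrench: bystander, to be left alone: wrench lying at the right

How it is judged:
By the outcome, as a careful person would: the job done as asked, in the order asked, and still so for the second after the job is handed in, with the robot touching nothing.
Of plate1, plate2, plate3 only 2 to 3 are there at a start; the rules pass over those that are not, and their reading is None.
At some moment in a run one of plate1, plate2, plate3 may be knocked a few centimetres aside while the robot is not near it.
It also fails if it takes over 210 s, if anything falls off the work surface, if the arm or the gripper's body presses on something with over 40 N, if the wrist force passes 120 N, or if a joint passes its speed limit or range.

## Working session

There is one attempt and no reset: what is moved stays moved. The work goes in short steps, each a Python script; the robot and the scene stay as the last script left them, time stands still between calls to the robot, and variables do not carry over. Pictures are saved under pics/ and viewed, at most 14 in all, crops included, and the job is handed in when it is done.

```bash
ls; mkdir -p pics
python3 - <<'E'
from plant import manip
import cv2,numpy as np
for n in("scene","top"):
    im,d=manip.get_image(n); cv2.imwrite(f"pics/{n}0.png",im[:,:,::-1]); np.savez(f"{n}0.npz",im=im,d=d)
    c=manip.get_calibration(n); print(n,np.round(c["intrinsics"],1).tolist(),np.round(c["world_from_camera"],3).tolist())
o=manip.observe(); print({k:np.round(v,3).tolist() for k,v in o.items()})
E
```

```text
pics
plant.py
scene [[395.2, 0.0, 321.7], [0.0, 395.2, 200.9], [0.0, 0.0, 1.0]] [[0.772, 0.473, -0.425, 1.116], [0.636, -0.574, 0.516, -0.618], [-0.0, -0.669, -0.744, 1.037], [0.0, 0.0, 0.0, 1.0]]
top [[377.9, 0.0, 317.3], [0.0, 377.9, 197.1], [0.0, 0.0, 1.0]] [[0.03, -0.982, 0.186, 0.41], [-1.0, -0.03, 0.002, 0.004], [0.003, -0.186, -0.983, 1.195], [0.0, 0.0, 0.0, 1.0]]
{'time_s': 0.1, 'q': [-1.459, 0.221, 1.527, -0.0, 1.395, -0.126], 'joint_velocities': [0.002, -0.002, -0.001, 0.001, 0.001, -0.001], 'joint_torque': [0.002, -49.824, -39.055, -0.0, 0.006, 0.0], 'eef_pos': [0.147, -0.607, 0.23], 'tcp_rot': [-3.14, -0.0, 0.238], 'ft_force': [-0.237, 0.837, -0.96], 'torque': [-0.01, 0.001, -0.033], 'grasp_force': 0.0, 'opening': 0.085}
```

View pics/top0.png

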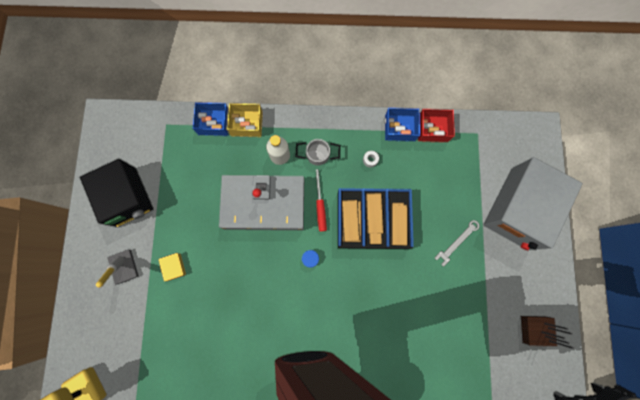

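View pics/scene0.png

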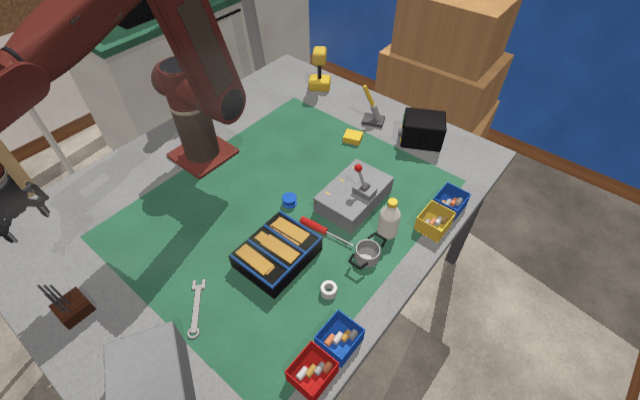

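The top view shows the fixture around (262,203), the lever ball at (257,192), the tray around (375,219) with three brass stacks, the reel at (310,258) and the screwdriver at (321,205). I'll zoom in on the tray in both views.

Run:
```python
import cv2,numpy as np
a=np.load("top0.npz")["im"][180:260,325:425,::-1]; b=np.load("scene0.npz")["im"][205:300,222:332,::-1]
a=cv2.resize(a,(800,640),interpolation=cv2.INTER_CUBIC)[:600]; 
cv2.imwrite("pics/c1.png",a); cv2.imwrite("pics/c2.png",cv2.resize(b,(690,596),interpolation=cv2.INTER_CUBIC))
```

```text
(no output)
```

View pics/c1.png

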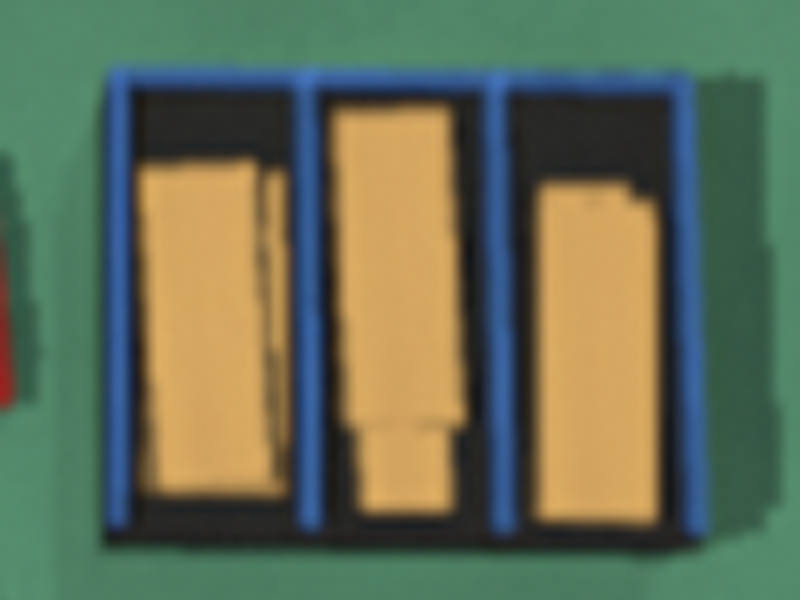

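View pics/c2.png

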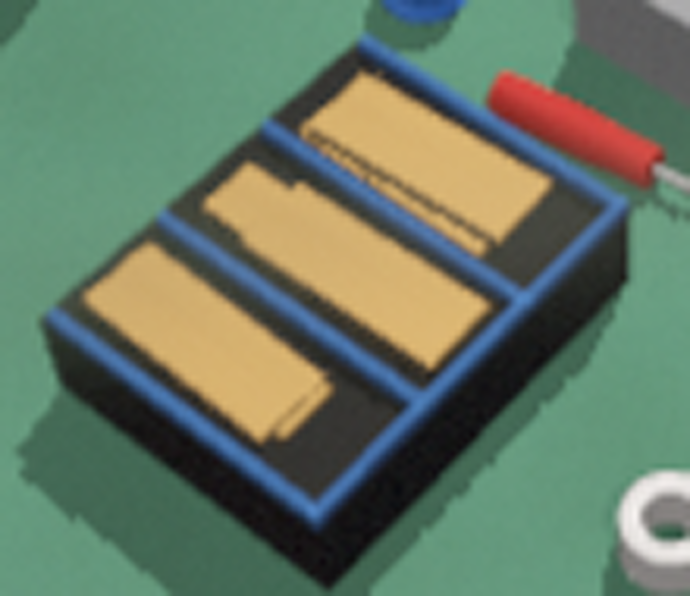

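The crops show all three lanes topped by a ~48 mm plate (about 15 px wide, 40 px long). The left lane has the wide plate below. The middle and right lanes have narrow ones below: the middle one shows at the front and the right one pokes out at the back. Next I'll measure the poses.

```bash
cat > vis.py <<'E'
import cv2,numpy as np
from plant import manip
def cal(n):
    c=manip.get_calibration(n); return np.array(c["intrinsics"]),np.array(c["world_from_camera"])
def ray(n,px,z):
    K,T=cal(n); px=np.atleast_2d(np.asarray(px,float)); d=np.c_[px,np.ones(len(px))]@np.linalg.inv(K).T@T[:3,:3].T
    return T[:3,3]+d*((z-T[2,3])/d[:,2])[:,None]
def proj(n,P):
    K,T=cal(n); p=(np.atleast_2d(P)-T[:3,3])@T[:3,:3]@K.T; return p[:,:2]/p[:,2:]
def cloud(n,d):
    K,T=cal(n); v,u=np.mgrid[:400,:640]
    return (np.stack([(u-K[0,2])/K[0,0]*d,(v-K[1,2])/K[1,1]*d,d],-1))@T[:3,:3].T+T[:3,3]
def rect(P):
    """min-area rectangle of world xy points in mm: centre, size along x,y-ish, yaw deg"""
    (cx,cy),(w,h),a=cv2.minAreaRect((np.asarray(P)[:,:2]*1000).astype(np.float32))
    while a>45: a-=90; w,h=h,w
    while a<-45: a+=90; w,h=h,w
    return np.round([cx,cy,w,h,a],1)
E
python3 - <<'E'
from vis import *
for n in("top","scene"):
    f=np.load(n+"0.npz"); im,d=f["im"],f["d"]; W=cloud(n,d)
    hsv=cv2.cvtColor(im,cv2.COLOR_RGB2HSV); H,S,V=cv2.split(hsv)
    x,y,z=W[...,0],W[...,1],W[...,2]
    work=(x>.35)&(x<.85)&(abs(y)<.35)
    print(n,"bench z med",np.median(z[work&(abs(H.astype(int)-75)<15)&(S>80)&(d>0)]))
    def rep(name,m,zz,k=1):
        num,l,st,_=cv2.connectedComponentsWithStats(m.astype(np.uint8))
        for i in sorted(range(1,num),key=lambda i:-st[i,4])[:k]:
            v,u=np.where(l==i); print(name,st[i,4],"zmed %.4f"%np.median(z[l==i]),rect(ray(n,np.c_[u,v],zz)))
    rep("fixture",work&(z>.058)&(z<.078)&(S<60),.068)
    rep("blue",work&(abs(H.astype(int)-108)<10)&(S>120)&(z>.055),.067,2)
    rep("brass",work&(abs(H.astype(int)-18)<7)&(S>80)&(z>.045)&(z<.08),.063,3)
    rep("ball",work&((H<8)|(H>172))&(S>120)&(z>.1),.16)
    v,u=np.where(work&((H<8)|(H>172))&(S>120)&(z>.1)); print("ballpx",u.mean(),v.mean())
    m=work&(abs(H.astype(int)-18)<7)&(S>80)&(z>.045)&(z<.08)
    print(np.percentile(z[m],[5,25,50,75,95]))
E
```

```text
top bench z med 0.000632191736344101
fixture 3857 zmed 0.0681 [604.2 174.6 159.8 250.9   1.7]
blue 897 zmed 0.0657 [ 567.7 -169.5  172.8  223.9    1.7]
blue 33 zmed 0.0584 [ 830.4 -234.2   15.    55.3  -15.6]
brass 844 zmed 0.0624 [ 5.664e+02 -1.682e+02  1.587e+02  5.130e+01  3.000e-01]
brass 818 zmed 0.0626 [556.4 -98.7 130.8  57.    1. ]
brass 734 zmed 0.0629 [ 5.515e+02 -2.423e+02  1.314e+02  4.860e+01 -4.000e-01]
ball 55 zmed 0.1725 [613.9 176.1  20.2  19.5   3.3]
ballpx 263.14516129032256 209.46774193548387
[0.05705152 0.0606579  0.06264278 0.06434783 0.06664445]
scene bench z med 0.000993662057432898
fixture 2245 zmed 0.0683 [608.4 171.1 165.2 258.3   1.2]
blue 701 zmed 0.0662 [ 573.3 -172.3  177.1  225.4    1.2]
blue 64 zmed 0.0591 [ 8.453e+02 -2.646e+02  1.500e+01  1.000e+02 -1.000e-01]
brass 654 zmed 0.0629 [ 568.5 -170.2  153.1   50.8    2.5]
brass 608 zmed 0.0633 [ 5.534e+02 -2.437e+02  1.318e+02  4.870e+01 -5.000e-01]
brass 567 zmed 0.0630 [558.5 -99.2 126.6  56.4   1.9]
ball 42 zmed 0.1696 [613.  177.9  19.4  33.   35.7]
ballpx 358.0 167.5
[0.05848079 0.06148038 0.06304771 0.06450533 0.06648673]
```

Run:
```python
from vis import *
def c2p(c): return (np.array(c,float)+.5)/8-.5+[325,180]
for n,c in dict(left=[(138,165),(258,160),(275,490),(152,493)],mid=[(331,108),(452,105),(466,425),(343,428)],right=[(537,200),(658,200),(658,522),(537,522)],rimfrontL=[(108,528)],rimfrontR=[(705,534)],frontedge=[(108,545),(700,548)]).items():
    P=ray("top",c2p(c),.067 if n[0:3]=="rim" else .058 if n[0]=="f" else .063); print(n,np.round(P*1000).astype(int)[:,:2].tolist(), rect(P) if len(P)>3 else "")
for n in("top","scene"):
    im=np.load(n+"0.npz")["im"]; H,S,V=cv2.split(cv2.cvtColor(im,cv2.COLOR_RGB2HSV))
    m=((H<8)|(H>172))&(S>120); num,l,st,ce=cv2.connectedComponentsWithStats(m.astype(np.uint8))
    e=proj(n,[.608,.175,.16])[0]; i=min(range(1,num),key=lambda i:np.hypot(*(ce[i]-e))); print(n,"ball",ce[i],st[i,4],"exp",e,"world",np.round(ray(n,ce[i],.160)*1000))
im=np.load("top0.npz")["im"]; H,S,V=cv2.split(cv2.cvtColor(im,cv2.COLOR_RGB2HSV))
m=(abs(H.astype(int)-108)<8)&(S>150); m[:245]=0; m[280:]=0; m[:,:295]=0; m[:,325:]=0
v,u=np.where(m); print("reel",rect(ray("top",np.c_[u,v],.032)))
for p in ([322,232],[321,170]): print("driver",np.round(ray("top",p,.02)*1000))
```

```text
left [[617, -69], [620, -114], [495, -122], [493, -76]] [556.5 -95.2 125.2  45.9   3.5]
mid [[641, -142], [644, -188], [522, -193], [519, -147]] [ 581.7 -167.6  122.8   46.3    2.5]
right [[608, -220], [610, -266], [488, -265], [487, -220]] [ 5.480e+02 -2.430e+02  1.234e+02  4.600e+01 -4.000e-01]
rimfrontL [[479, -60]] 
rimfrontR [[484, -281]] 
frontedge [[473, -60], [479, -281]] 
top ball [256.54545455 192.43636364] 55 exp [256.78217197 194.56480069] world [[614. 176. 160.]]
scene ball [358.  167.5] 42 exp [356.20201503 167.27907667] world [[613. 178. 160.]]
reel [441.3  22.9  48.   48.6   1.7]
driver [[523. -12.  20.]]
driver [[721.  -3.  20.]]
```

```bash
cat > act.py <<'E'
from vis import *
PI=np.pi; TY=np.radians(1.6)
ex=np.array([np.cos(TY),np.sin(TY)])
def edge(y): return .480-.028*(y+.170)
def st(msg=""):
    o=manip.observe(); print(msg,"t%.1f"%o["time_s"],"tcp",np.round(np.array(o["eef_pos"])*1000,1),"F",np.round(o["ft_force"],1),"open %.1f"%(o["opening"]*1000),"g %.0f"%o["grasp_force"]); return o
def draw(cx,cy,yaw,over=.038,press=10,back=.018):
    """press the plate (centre cx,cy; yaw) behind its middle and drag it till it overhangs by `over`"""
    c=np.array([cx,cy]); p=c+back*np.array([np.cos(yaw),np.sin(yaw)])
    L=(cx-.060*np.cos(yaw))-(edge(cy)-over)
    manip.movep([*p,.12],[PI,0,TY]); manip.gripper_to(0); manip.move_l([*p,.075],feed=.1); manip.hold(.3)
    f0=manip.observe()["ft_force"][2]
    print("contact",manip.move_l([*p,.055],feed=.012,max_force=6)); o=st("touch")
    z=o["eef_pos"][2]; n=int(np.ceil(L/.008))
    for i in range(1,n+1):
        f=manip.observe()["ft_force"][2]-f0
        z+=np.clip((f-press)*.00006,-.0004,.0004)
        manip.move_l([*(p-ex*L*i/n),z],feed=.04)
        if i%3==0: print("  f %.1f z %.1f"%(f,z*1000),end="")
    st("\ndrawn %.0f mm"%(L*1000)); q=p-ex*L; manip.move_l([*q,.12],feed=.15)
def snap(name,box=None,k=4):
    im,d=manip.get_image("top"); np.savez(name+".npz",im=im,d=d)
    if box: u0,v0,u1,v1=box; im=cv2.resize(im[v0:v1,u0:u1],None,fx=k,fy=k,interpolation=cv2.INTER_CUBIC)
    cv2.imwrite(f"pics/{name}.png",im[:,:,::-1]); return d
E
python3 - <<'E'
from act import *
draw(.5565,-.0955,np.radians(3))
manip.movep([.42,.10,.2],[PI,0,TY])
snap("d1",(200,160,440,290),3)
E
```

```text
contact True
touch t5.2 tcp [574.5 -94.6  63.1] F [-0.7 -0.1  4.1] open 0.1 g 2
  f 7.2 z 62.3  f 8.7 z 62.1
drawn 57 mm t7.8 tcp [518.  -96.5  63. ] F [ 0.8 -1.   9.4] open 0.2 g 5
```

View pics/d1.png

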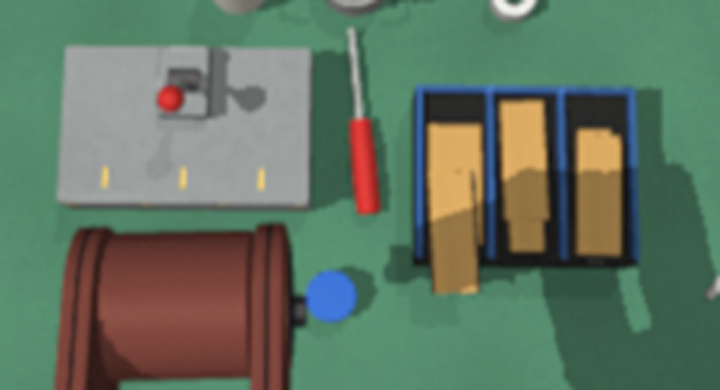

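The first plate now overhangs the front edge, spanning crop x 432–478 with its end at crop row 293 (full image about (344–359, 258)). The others haven't moved. Next I'll pinch it and bring it in front of slot 3.

```bash
cat >> act.py <<'E'
FC=np.array([.605,.1748]); ey=np.array([-ex[1],ex[0]])
def slot(k): return FC-.080*ex+{1:.078,2:0,3:-.078}[k]*ey
def overhang(name,yl):
    """front end x and middle y of the plate hanging out of the lane at world y=yl"""
    im=np.load(name+".npz")["im"]; H,S,V=cv2.split(cv2.cvtColor(im,cv2.COLOR_RGB2HSV))
    v,u=np.where((abs(H.astype(int)-18)<7)&(S>80)&(V>50)); P=ray("top",np.c_[u,v],.062)
    m=(abs(P[:,1]-yl)<.045)&(P[:,0]>.40)&(P[:,0]<edge(yl)-.012); P=P[m]
    lo=np.percentile(P[:,0],3)-.0015; w=np.ptp(P[:,1])+.0026; print("front x %.1f y %.1f width %.1f n %d"%(lo*1000,(P[:,1].max()+P[:,1].min())*500,w*1000,m.sum()))
    return lo,(P[:,1].max()+P[:,1].min())/2
def pinch(xf,yc,g=.016,z=.040):
    manip.movep([xf+g,yc,.14],[PI,0,TY+.01]); manip.gripper_to(.070); manip.move_l([xf+g,yc,z],feed=.1)
    manip.gripper_to(.040,f_grip=60); st("pinched")
    manip.move_l([xf+g,yc,.15],feed=.1); st("lifted")
def preslot(k,g=.016,gap=.015):
    p=slot(k)-(.120-g+gap)*ex; manip.move_l([*p,.15],feed=.2,rotation=[PI,0,TY]); return p
E
python3 - <<'E'
from act import *
M=np.array([[105,178],[182,178],[261,178]]); P=ray("top",(M+.5)/3-.5+[200,160],.068); print(np.round(P*1000,1).tolist())
print([np.round(slot(k)*1000,1).tolist() for k in(1,2,3)])
x,y=overhang("d1",-.098); assert .42<x<.46
pinch(x,y); preslot(3)
im,d=manip.get_image("scene"); np.savez("s1.npz",im=im,d=d); cv2.imwrite("pics/s1.png",cv2.resize(im[100:300,180:440],None,fx=3,fy=3,interpolation=cv2.INTER_CUBIC)[:,:,::-1])
E
```

```text
[[549.0, 252.0, 68.0], [551.3, 175.1, 68.0], [553.7, 96.2, 68.0]]
[[522.9, 250.5], [525.0, 172.6], [527.2, 94.6]]
front x 446.0 y -100.3 width 47.3 n 100
pinched t12.3 tcp [ 462.6 -100.5   40.7] F [-0.2  0.1  3.4] open 45.2 g 60
lifted t13.6 tcp [ 461.4 -100.   149.2] F [ 0.3  0.4 -0.3] open 45.8 g 61
```

View pics/s1.png

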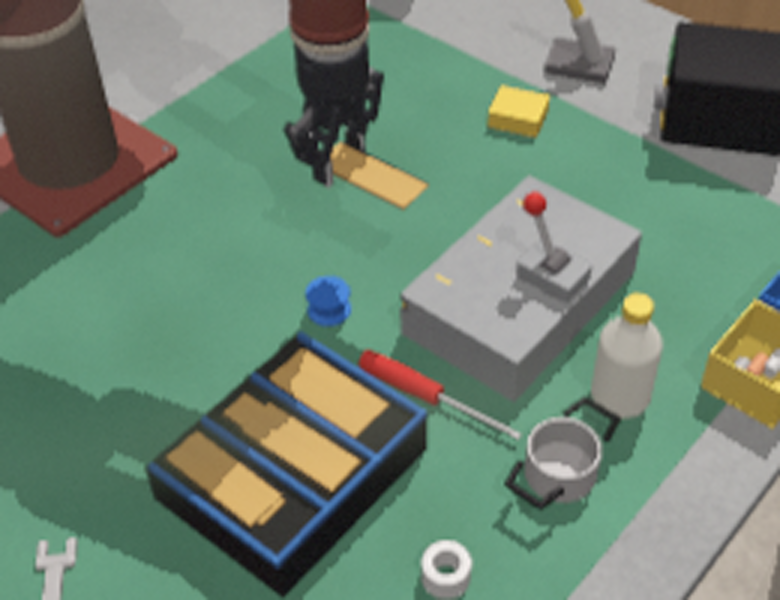

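The plate is held level-looking (crop (330–425,145–205)), above slot 3's approach. I'll fit its plane from depth, then lower and insert it.

```bash
sed -i 's/\.1748\])/.1758])/' act.py
cat >> act.py <<'E'
def heldplate():
    """plane of the held plate, both cameras: slope along x,y and heights"""
    o=manip.observe(); t=np.array(o["eef_pos"])
    for n in("scene","top"):
        im,d=manip.get_image(n); H,S,V=cv2.split(cv2.cvtColor(im,cv2.COLOR_RGB2HSV)); W=cloud(n,d)
        m=(abs(H.astype(int)-18)<7)&(S>80)&(abs(W[...,2]-t[2]-.02)<.025)&(abs(W[...,0]-t[0]-.05)<.075)&(abs(W[...,1]-t[1])<.05)
        P=W[m]; 
        if len(P)<30: print(n,"few",len(P)); continue
        A=np.c_[P[:,:2]-t[:2],np.ones(len(P))]; s=np.linalg.lstsq(A,P[:,2]-t[2],rcond=None)[0]
        print(n,len(P),"slope x %.3f y %.3f top above tcp %.1f mm"%(s[0],s[1],s[2]*1000),"rel x %.0f..%.0f y %.0f..%.0f"%tuple(1000*np.r_[np.ptp([0,0])+P[:,0].min()-t[0],P[:,0].max()-t[0],P[:,1].min()-t[1],P[:,1].max()-t[1]]),"yaw",rect(P)[4])
def insert(k,zt,g=.016,f=12,x0=-.015):
    """lower to zt and push in along the slot; returns tip travel beyond the face at which it stopped"""
    s=slot(k); p=lambda dpth:s+(dpth-.120+g)*ex   # plate nose at depth dpth behind face
    manip.move_l([*p(x0),zt],feed=.1); manip.hold(.2); st("low")
    for dep,ff in((.010,8),(.030,f),(.080,f),(.093,25)):
        hit=manip.move_l([*p(dep),zt],feed=.04,max_force=ff); o=st("to %.0f hit %s"%(dep*1000,hit))
        got=(np.array(o["eef_pos"])[:2]-p(0))@ex; print("   depth %.1f"%(got*1000))
        if hit: break
    return got
E
python3 - <<'E'
from act import *
heldplate()
E
```

```text
scene 336 slope x -0.009 y -0.014 top above tcp 21.9 mm rel x -15..105 y -24..29 yaw 2.5
top 269 slope x -0.016 y -0.026 top above tcp 22.4 mm rel x 61..103 y -21..27 yaw 2.3
```

Run:
```python
from act import *
insert(3,.0320)
```

```text
low t16.4 tcp [408.7  92.3  32.5] F [ 0.1  0.3 -1.2] open 45.8 g 61
to 10 hit False t17.2 tcp [433.   93.   31.8] F [-0.1 -0.6 -1.5] open 45.6 g 61
   depth 9.7
to 30 hit False t17.8 tcp [454.   93.4  32.2] F [ 0.6 -2.5 -1. ] open 45.9 g 61
   depth 30.7
to 80 hit False t19.2 tcp [503.9  94.7  32. ] F [-1.8 -5.  -0.4] open 45.9 g 61
   depth 80.7
to 93 hit True t19.6 tcp [509.2  95.8  29.8] F [-2.6  0.3  7.2] open 45.5 g 62
   depth 86.0
```

```bash
cat >> act.py <<'E'
def release():
    t=np.array(manip.observe()["eef_pos"]); manip.gripper_to(.060); manip.hold(.2); manip.move_l([*t[:2],.17],feed=.2); st("released")
    p=t[:2]-.08*ex; manip.move_l([*p,.17],feed=.25)
E
python3 - <<'E'
from act import *
release()
snap("d2",(200,160,440,290),3)
E
```

```text
released t20.9 tcp [508.3  95.8 168.7] F [ 0.4  0.9 -0.3] open 60.1 g 0
```

View pics/d2.png

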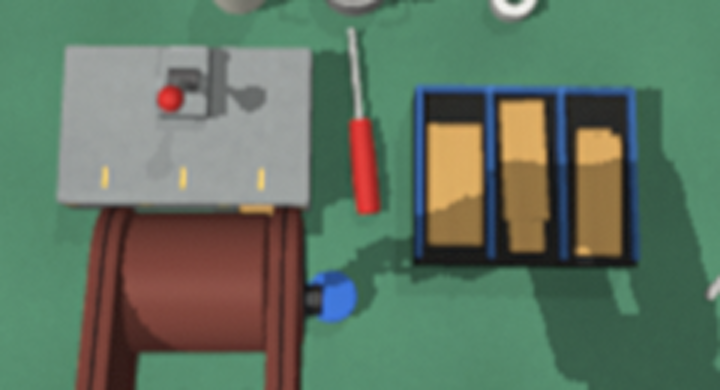

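The wide plate is still in its lane (crop (428–483,123–245)), the middle and right stacks are where they were, and plate 1 shows in slot 3 at (257,208). Now the middle lane.

Run:
```python
from act import *
draw(.5815,-.168,np.radians(2.3))
manip.movep([.42,.12,.2],[PI,0,TY])
snap("d3",(200,160,440,290),3)
overhang("d3",-.17)
```

```text
contact True
touch t25.2 tcp [ 599.5 -167.3   63.1] F [-0.3 -0.4  4.4] open -0.1 g 2
  f 6.4 z 62.4  f 9.7 z 62.2  f 9.7 z 62.1
drawn 80 mm t28.6 tcp [ 519.9 -169.9   63. ] F [-0.2 -0.3  9. ] open 0.1 g 4
front x 447.4 y -171.5 width 47.2 n 107
```

View pics/d3.png

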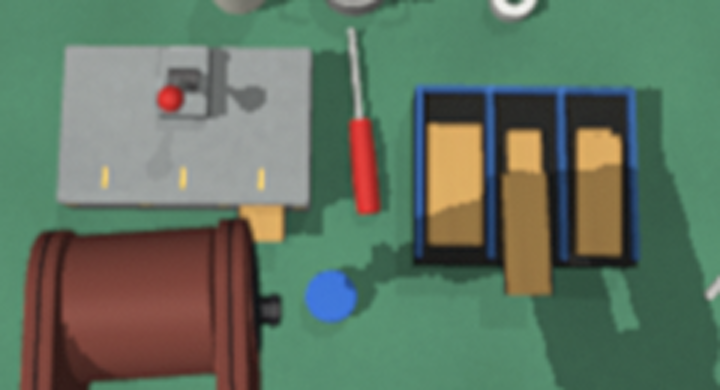

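Plate 2 overhangs as planned (crop (505–550,265–294)). Plate 1 sticks out of slot 3 at crop (240–284,206–241). Next I'll pinch plate 2 and insert it in slot 2.

Run:
```python
from act import *
x,y=overhang("d3",-.17)
pinch(x,y); preslot(2); heldplate()
g=insert(2,.0320)
if g>.083:
    release(); snap("d4",(200,160,440,290),3)
```

```text
front x 447.4 y -171.5 width 47.2 n 107
pinched t33.8 tcp [ 463.9 -171.8   40.7] F [-0.2 -0.9  3.6] open 45.6 g 61
lifted t35.0 tcp [ 462.9 -171.2  149.1] F [-0.  -0.4 -1.2] open 45.5 g 61
scene 300 slope x -0.007 y -0.022 top above tcp 22.0 mm rel x -17..104 y -26..27 yaw 1.5
top 229 slope x 0.004 y -0.018 top above tcp 21.0 mm rel x 25..102 y -21..26 yaw 2.9
low t38.5 tcp [406.6 170.4  32.5] F [ 0.1  0.4 -1.4] open 45.6 g 61
to 10 hit False t39.3 tcp [430.8 170.9  31.8] F [-0.   0.1 -0.1] open 45.7 g 61
   depth 9.7
to 30 hit False t40.0 tcp [451.  171.4  31.9] F [ 0.2  0.2 -1.8] open 45.3 g 61
   depth 29.9
to 80 hit False t41.4 tcp [500.7 172.9  31.9] F [-0.8 -0.5 -0.3] open 45.5 g 61
   depth 79.7
to 93 hit False t41.8 tcp [508.3 173.3  30.1] F [-17.3   0.9   8.6] open 46.0 g 62
   depth 87.3
released t43.2 tcp [507.5 173.1 168.8] F [-0.3  0.  -0. ] open 59.9 g 0
```

View pics/d4.png

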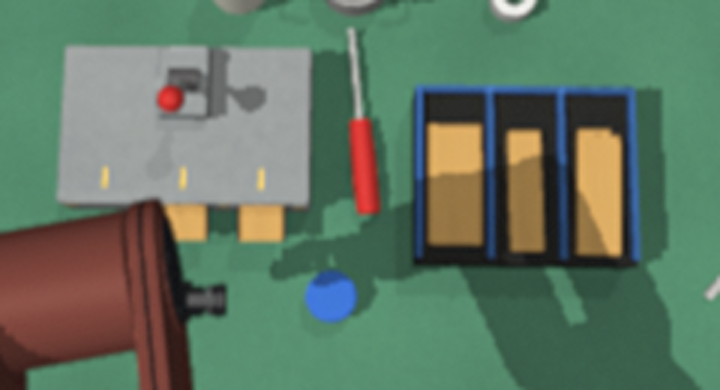

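Both plates are home (ends level at crop row 241) and the narrow and wide plates are still in their lanes. The right stack is undisturbed, so I'll do that lane now.

Run:
```python
from act import *
draw(.548,-.243,0)
manip.movep([.42,.12,.2],[PI,0,TY])
snap("d5",(200,160,440,290),3)
x,y=overhang("d5",-.243)
assert .435<x<.455 and abs(y+.245)<.01
pinch(x,y); preslot(1); heldplate()
g=insert(1,.0320)
if g>.083:
    release(); manip.movep([.42,-.15,.25],[PI,0,TY]); snap("d6",(180,160,420,290),3)
```

```text
contact True
touch t47.8 tcp [ 566.  -243.    63.1] F [0.4 0.4 4.7] open 0.5 g 2
  f 6.1 z 62.2  f 8.1 z 61.8
drawn 44 mm t49.8 tcp [ 522.4 -244.8   63.1] F [ 0.4 -0.3  8.8] open -0.2 g 4
front x 449.5 y -242.8 width 47.3 n 111
pinched t55.4 tcp [ 466.  -243.2   40.8] F [-0.3  0.1  3.3] open 45.7 g 60
lifted t56.6 tcp [ 464.9 -242.4  149.1] F [-0.1  0.1 -0.5] open 45.6 g 61
scene 282 slope x -0.009 y -0.020 top above tcp 21.9 mm rel x -11..106 y -27..23 yaw 0.3
top 481 slope x -0.012 y -0.007 top above tcp 21.8 mm rel x 17..103 y -26..22 yaw -1.3
low t60.9 tcp [404.3 248.4  32.6] F [-0.7  0.5 -0.8] open 45.7 g 61
to 10 hit False t61.7 tcp [428.7 248.8  31.8] F [-0.  -0.2 -0.4] open 45.8 g 61
   depth 9.8
to 30 hit False t62.3 tcp [449.9 249.9  32.4] F [ 1.4  3.3 -1.1] open 45.4 g 61
   depth 31.0
to 80 hit False t63.7 tcp [497.8 250.9  31.6] F [-2.   4.8 -0.1] open 45.8 g 61
   depth 79.0
to 93 hit True t64.1 tcp [505.3 251.   30.4] F [-2.5  1.2  5.3] open 46.1 g 61
   depth 86.5
released t65.4 tcp [504.5 250.7 168.7] F [-0.6  0.4 -0.7] open 59.8 g 0
```

View pics/d6.png

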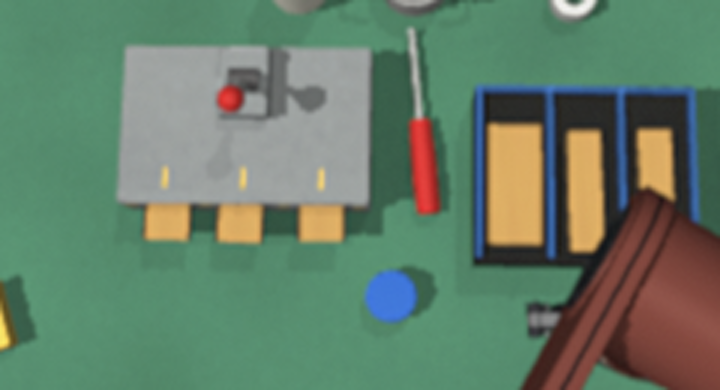

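All three plates stick out by the same amount (crop rows 206–241). I'll nudge each end with the shut fingers to be sure it's home, then throw the lever.

Run:
```python
from act import *
manip.movep([.42,.06,.2],[PI,0,TY]); manip.gripper_to(0)
for k in(3,2,1):
    a=slot(k)-.062*ex; manip.move_l([*a,.12],feed=.25,rotation=[PI,0,TY]); manip.move_l([*a,.045],feed=.15); manip.hold(.2)
    for f in(3,12):
        b=slot(k)-.036*ex; h=manip.move_l([*b,.045],feed=.02,max_force=f)
        o=st("slot%d hit %s"%(k,h)); print("  rel face %.1f"%(((np.array(o["eef_pos"])[:2]-slot(k))@ex)*1000))
    manip.move_l([*a,.045],feed=.1); manip.move_l([*a,.12],feed=.25)
```

```text
slot3 hit True t71.2 tcp [481.9  94.4  44.3] F [-1.1 -0.9 -0.2] open -0.2 g 0
  rel face -45.4
slot3 hit True t71.5 tcp [482.   94.5  42.9] F [0.1 0.2 0.6] open -0.1 g 0
  rel face -45.3
slot2 hit True t74.5 tcp [479.6 172.1  44.2] F [-0.5 -0.2 -0.9] open 0.0 g 0
  rel face -45.4
slot2 hit True t74.8 tcp [480.1 171.7  42.8] F [0.3 0.2 0.1] open 0.2 g 0
  rel face -45.0
slot1 hit True t77.8 tcp [478.7 250.   44.3] F [ 1.3 -1.4  0.5] open 0.0 g 0
  rel face -44.2
slot1 hit True t78.1 tcp [479.  249.5  42.8] F [-0.1 -0.1 -0.6] open 0.0 g 0
  rel face -43.9
```

The contacts are rigid at about -45 mm on all three, against -46 expected, so they are home. Now the lever.

Run:
```python
from act import *
O=FC-.015*ex; L=lambda fx:O+fx*ex
a=L(-.035); manip.move_l([*a,.22],feed=.25) if False else None
manip.movep([*a,.24],[PI,0,TY]); manip.move_l([*a,.150],feed=.15); manip.hold(.2)
for fx in(-.005,.03,.055,.09):
    h=manip.move_l([*L(fx),.150],feed=.06,max_force=10); o=st("hit %s"%h); print("  fx %.1f"%(((np.array(o["eef_pos"])[:2]-O)@ex)*1000))
    if h: break
t=o["eef_pos"]; b=np.array(t[:2])-.03*ex
manip.move_l([*b,.150],feed=.1); manip.move_l([*b,.26],feed=.2)
manip.movep([.40,-.25,.3],[PI,0,TY])
snap("d7",(180,130,440,290),3)
im,d=manip.get_image("scene"); cv2.imwrite("pics/s7.png",cv2.resize(im[120:320,200:440],None,fx=3,fy=3,interpolation=cv2.INTER_CUBIC)[:,:,::-1]); st()
```

```text
hit False t81.2 tcp [584.9 175.2 149.6] F [-0.4 -0.2 -0.1] open -0.2 g 0
  fx -5.1
hit False t81.9 tcp [620.  176.2 149.7] F [-0.5  0.1 -0.5] open -0.5 g 0
  fx 30.0
hit False t82.5 tcp [645.1 176.9 149.8] F [-0.6 -1.5 -0.1] open -0.1 g 0
  fx 55.1
hit True t82.9 tcp [661.2 177.4 148.5] F [-3.2 -0.5  1.5] open 0.2 g 1
  fx 71.2
 t85.9 tcp [ 400.6 -249.4  299.9] F [ 0.3  0.4 -0.5] open -0.3 g 0
```

View pics/d7.png

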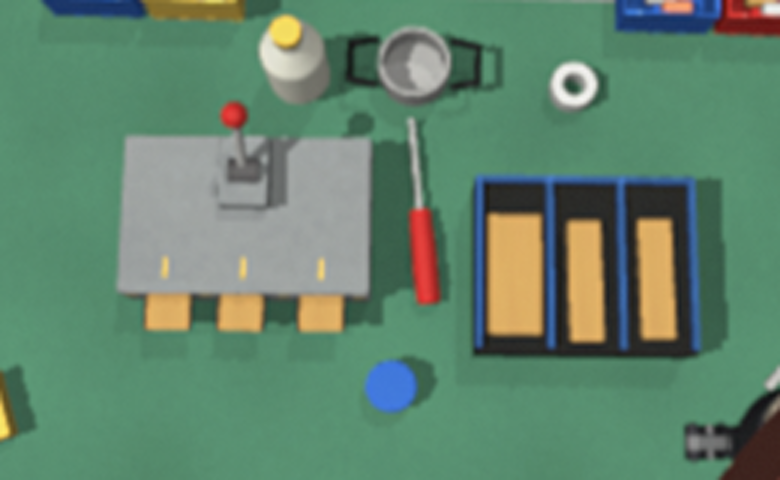

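View pics/s7.png

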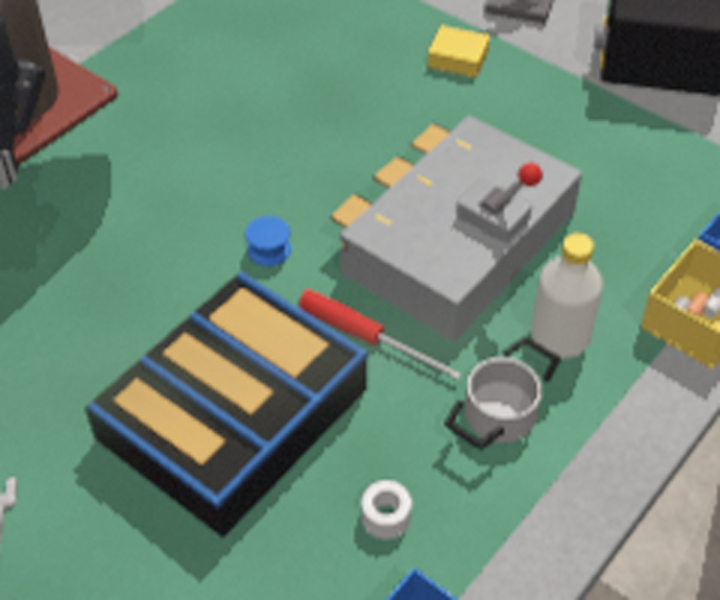

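The lever leans away from the slots (ball at crop (234,115)), three plates are home, and nothing else has moved. One numeric check on the ball, then I'll hand it in.

Run:
```python
from act import *
O=FC-.015*ex; p=np.array([234.5,115.5])/3-.5+[180,130]
b=ray("top",p,.160)[0]; fx=(b[:2]-O)@ex; print("ball fixture x %.1f (expect 93.4)"%(fx*1000))
if fx>.088: print(manip.job_done())
```

```text
ball fixture x 94.5 (expect 93.4)
the job is handed in; nothing more can be done
None
```

I pushed all three 48 mm plates home in slots 1–3 and threw the red lever fully over; the final pictures show the narrow and wide plates still in their lanes and the bystanders in view unmoved; I handed the job in at about 86 s, with no verdict returned.

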